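# Latch a slide tray down in the sample lift and cover it

### The arm

A 6-joint arm with a two-finger parallel gripper is mounted at the origin on the work surface. World frame = base frame: x ahead of the robot, y to its left, z up, the work surface at z = 0. Lengths are in m, angles in degrees, forces in N, time in s.
With the tool pointing down it reaches from about 0.25 to 0.725 m from the base axis. Payload 9.7 kg.
Tool frame: the origin (TCP) lies between the finger pads; the fingertips stand 19 mm ahead of it and the grasp point (between the pads) is the TCP; z points along the fingers, y is the line along which they close (so a half turn about z gives the same grasp; the last joint's range is limited). The gripper opens to 85 mm and grips with 20 to 120 N. Pads are 22 mm wide; open, the fingers measure 114 mm over their backs; the gripper's body (76 mm by 85 mm) begins 54 mm behind the grasp point. The pads swing forward as they close: fully open they stand 13 mm farther back than shut.
Start: joints at [-77.12, 4.979, 10.078, 95.1, 0, 90], TCP at [0.123, -0.536, 0.25] pointing down, gripper open.
Joint ranges: [-179.16, 179.16], [-48.56, 103.87], [-65.8, 70.77], [-126.05, 130.52], [-82.76, 87.17], [-180, 180]. Speed limits (degrees/s): [127.2, 127.2, 147.25, 180, 180, 180].

### API

Orientations are given as [roll, pitch, yaw] about the fixed x, y, z axes, in that order (R = Rz(yaw) Ry(pitch) Rx(roll)).
In Python, from workcell import telemetry, camera, calibration, workorder gives the robot as it stands.
- The arm moves only by the tool play_rows, never from a script. Its argument "increments" is a list of rows, each a list of 3 entries, a list of its own where there are three numbers: the shift along the tool's x, y, z in mm, then the turn, a rotation vector about the tool's x, y, z in degrees, then the closure, from 0 (fully open) to 1 (shut). In form: [[[x, y, z], [ax, ay, az], jaw], ...]. A call has 1 to 20 rows; each row is the pose to reach, as a shift and turn from the pose commanded when the call began, along the tool's axes at that moment; what a row does not reach only later rows make up. A row lasts 1/10 s, in which the tool goes at most 50 mm and 8.59 degrees, less where a joint would pass 70% of its speed; a pose out of reach is approached as far as the arm can. A call with a gripper value outside its range is refused whole. The fingers move at their own pace and stop on an object; "grip_force" is the grip in N (left out, the last holds). Time passes only in rows, so rows that repeat a pose let the fingers close. It gives the time, the measured TCP pose, the force, the opening and the grip force at its end, in the units of the state.
- telemetry.get_obs(): the state, without advancing time (a new reading comes with each control period).
- camera(name): name is "side" or "top" or "wrist"; returns (picture, depth): 400x640x3 uint8, red, green, blue; 400x640 float32, m along the optical axis (not along the pixel's ray), 0 where there is no reading.
- calibration(name): a dict with "vertical_fov" (degrees; the focal length in pixels is half the picture's height over the tangent of half this angle, whatever the lens; pixels are square), "cx", "cy" (the principal point, pixels), "rvec" (rotation vector, rad) and "tvec" (3), from world to camera coordinates, as OpenCV has them; the wrist camera has in their place "hand_eye" (4x4, takes a point from camera to tool coordinates, whose origin is the TCP and whose axes are the flange's). Camera axes: x right, y down, z forward; pixel columns grow to the right and rows downward; lengths in m; the calibration is good to about 2 mm. A picture is of the moment at which its call begins: read the wrist's pose just before it. calibration takes no time and is no camera call.
- workorder.job_done(): hands the job in; it is judged then, once.
The state is a dict: "time": time; "q": joint angles; "qd": joint speeds; "joint_efforts": joint torques, N m; "ee_pos": TCP position; "tcp_rot": TCP orientation; "wrist_force": force on the tool from outside, world axes, zero at the start; "torque": the same for the moment, N m; "opening": finger opening in m; "grasp_force": force on a finger pad.
Only numpy, scipy, OpenCV 4.12 (cv2) and the standard library are available. Lean on these libraries where they do the work, as an engineer would, in place of code of your own. Each camera call takes 0.05 s, during which the arm holds its last target. There are 200 camera calls.

### The job

Keeping it level, lift the black slide tray by its yellow handle, set it on the sprung steel platform of the sample lift between the blue-tipped guides, and push it down until both orange catches snap over its ends; then let go, so that the catches alone hold it. After that, put the clear dust cover over it so that its rim sits fully home, flat on the base of the lift all round, and leave the other things on the bench where they are.

Things in the scene. Friction and masses are not known exactly. Their poses are not given: they have to be found in the camera images.
- lift: white sample lift, fixed. Base slab 226 x 150 mm, 20 mm high; on it a grey plinth 176 x 106 mm, top at z = 28 mm. Origin: centre of the underside; x along the 226 mm side, y along the 150 mm side, z up; green lamp at the -x end. A tower at each end (inner face at x = 62 mm, outer 88 mm, 72 mm high, 104 mm wide in y) holds an orange catch in its middle. A steel platform lies between the towers.
- well (a point): fixed point of the lift on its centre line at z = 66 mm, the height of the raised platform's top (84 x 70 mm); axes as the lift's. The tray fits between the tower faces (x = +-62 mm) and side cheeks (y = +-46 mm, by the towers only) with 7 mm play in x and 6 in y each side, its length along x. Blue flares lead in, up to lift z = 83 mm. The long sides are open: fingers closing along y have room.
- platform (a joint): how far the sprung platform has sunk, m: 0 up, 0.033 fully down. Spring 150 N/m: about 7 N at the start, 12 N fully down, so the tray alone does not sink it. With the tray held by both catches it reads about 0.028; pushed to 0.031 to 0.033 the catches have room to snap out over the tray plate.
- catch_front (a joint): orange sprung catch at the lift's -x end: 0 = fully out (tip 46 mm from the lift's centre), up to 0.018 m pushed back. The tray's end pushes its sloped top back on the way down (a few N); it springs out again once the top of the tray plate is below its flat underside at lift z = 46 mm.
- catch_back (a joint): the same catch at the lift's +x end: 0 = fully out.
- tray: black slide tray, two glass slides on it: plate 110 x 80 mm, 8 mm thick. Origin: centre of the underside; x along the 110 mm side, z up; both ends alike. Yellow handle bar upright in the middle, 60 mm along x, 14 mm thick in y, top at z = 46 mm. 0.2 to 0.3 kg. On the raised platform its origin is at lift z = 66 mm; latched, about 38 mm (handle top 84 mm).
- cover: clear dust cover: box open below, 198 x 128 mm, 74 mm high, walls and top 4 mm, teal rim band. Origin: centre of the rim plane (underside); x along the 198 mm side, z up. 0.28 to 0.42 kg. It fits round the plinth with 7 mm play each side, long side along the lift's x, either way round; seated, its origin is at lift z = 20 mm. It seats only over a latched tray.
- cover_handle (a point): top centre of the teal handle bar on the cover, 108 mm above the cover's origin; bar 80 mm along the cover's x, 14 mm thick in y, 34 mm tall.
- stapler: bystander: blue and black stapler, 112 x 34 x 42 mm high, origin at the centre of its underside, x along its length. Leave alone.
- jar: bystander: jar with a blue cap, 60 mm diameter, 85 mm high, origin at the centre of its underside. Leave alone.
- slide_box: bystander: grey slide box, 100 x 85 x 32 mm high, origin at the centre of its underside. Leave alone.

How it is judged:
By the outcome, as a careful person would: the job done as asked, in the order asked, and still so for the second after the job is handed in, with the robot touching nothing.
It also fails if it takes over 69 s, if anything falls off the work surface, if the arm or the gripper's body presses on something with over 40 N, if the wrist force passes 120 N, or if a joint passes its speed limit or range.

## Working session

There is one attempt and no reset: what is moved stays moved. The work goes in short steps, Python scripts to look and compute and a tool call to move; the robot and the scene stay as the last step left them, time stands still between calls to the robot, and variables do not carry over. Pictures are saved under pics/ and viewed, at most 10 in all, crops included, and the job is handed in when it is done.

Besides the shell and the picture viewer there is one more tool, called as name([rows], argument=value, ...), one row to a line, values as JSON. play_rows: Moves the arm, as the interface text tells. Its arguments: {"type":"object","properties":{"increments":{"type":"array"},"grip_force":{"type":"number"}},"required":["increments"]}

```bash
mkdir -p pics; ls; cat > h.py <<'E'
import numpy as np, cv2
from workcell import telemetry, camera, calibration, workorder
from scipy.spatial.transform import Rotation as R
def cam(name):
    o=telemetry.get_obs(); c=calibration(name)
    img,d=camera(name)
    f=200/np.tan(np.radians(c["vertical_fov"])/2)
    if name=="wrist":
        T=np.eye(4);T[:3,:3]=R.from_euler('xyz',o["tcp_rot"],degrees=True).as_matrix();T[:3,3]=o["ee_pos"]
        M=T@np.array(c["hand_eye"])
    else:
        W=np.eye(4);W[:3,:3]=R.from_rotvec(np.ravel(c["rvec"])).as_matrix();W[:3,3]=np.ravel(c["tvec"]);M=np.linalg.inv(W)
    v,u=np.mgrid[:400,:640]
    r=np.stack([(u-c["cx"])/f,(v-c["cy"])/f,np.ones_like(u,float)],-1)
    rays=r@M[:3,:3].T
    P=rays*d[...,None]+M[:3,3]
    return img,d,P,rays,M[:3,3]
def plane(rays,o,z,px):  # px Nx2 (u,v)
    px=np.asarray(px).reshape(-1,2); rr=rays[px[:,1].astype(int),px[:,0].astype(int)]
    return o+rr*((z-o[2])/rr[:,2:3])
def save(n,img): cv2.imwrite(f"pics/{n}.png",img[...,::-1])
E
python3 - <<'E'
from h import *
print(telemetry.get_obs())
for n in("top","side","wrist"):
    a=cam(n); save(n+"0",a[0]); print(n,calibration(n),a[4])
E
```

```text
pics
{'time': 0.0, 'q': array([-7.71204059e+01,  5.01244437e+00,  1.00336076e+01,  9.50988911e+01,
       -8.72319910e-04,  9.00009368e+01]), 'qd': array([-0.0385507 , -0.0934179 ,  0.11393959, -0.0482807 , -0.08052929,
       -0.03716262]), 'joint_efforts': array([-2.12218383e-04, -5.20379877e+01,  4.64811838e+01,  1.57503696e-02,
       -8.62567276e-05, -3.02460580e-05]), 'ee_pos': array([ 0.12254761, -0.53596622,  0.24956257]), 'tcp_rot': array([-1.79922272e+02,  8.73589955e-04,  1.28786585e+01]), 'wrist_force': array([0.16131141, 0.3076691 , 0.33314366]), 'torque': array([-0.03833925, -0.01086935, -0.01504051]), 'grasp_force': 0.0, 'opening': 0.08534196150080774}
top {'vertical_fov': 50.876343481689744, 'cx': 322.9393672877316, 'cy': 200.82984113131786, 'rvec': array([ 2.24262213, -1.96129448,  0.21404993]), 'tvec': array([-0.06109417,  0.63789244,  1.13362176])} [ 0.39035284 -0.00210171  1.24231953]
side {'vertical_fov': 43.43198472956383, 'cx': 326.5473074476457, 'cy': 211.875399466239, 'rvec': array([ 2.09861188, -0.37585583,  0.22170604]), 'tvec': array([-0.60584309,  0.20138857,  1.02043015])} [ 0.29321865 -0.92456243  0.71280295]
wrist {'vertical_fov': 66.7578420027296, 'cx': 318.7302232239217, 'cy': 198.93101193700696, 'hand_eye': array([[ 6.21346093e-05, -9.55082500e-01, -2.96340033e-01,
         7.63856923e-02],
       [ 9.99999859e-01, -9.66968763e-05,  5.21320367e-04,
        -6.28712320e-05],
       [-5.26559115e-04, -2.96340024e-01,  9.55082359e-01,
        -1.23956470e-01],
       [ 0.00000000e+00,  0.00000000e+00,  0.00000000e+00,
         1.00000000e+00]])} [ 0.19701983 -0.51905282  0.37358989]
```

View pics/top0.png

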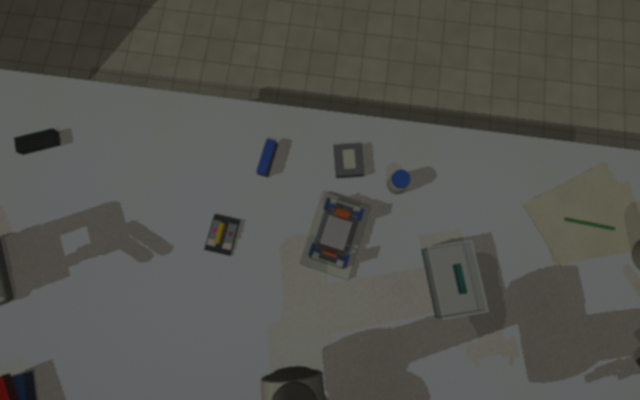

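View pics/side0.png

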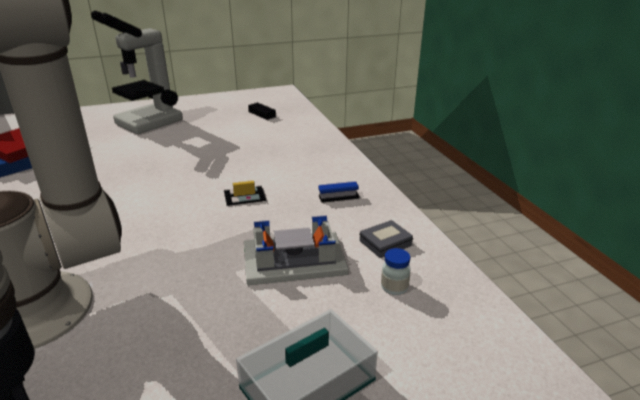

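The top view shows the tray at pixel (222,234) with its yellow handle, the lift at (337,235) and the cover at (455,280) with its teal handle at (459,278). The stapler is at (267,157), the slide box at (348,160) and the jar at (400,180). The side view agrees.

```bash
python3 - <<'E'
from h import *
def rect(P2):
    (c,(w,h),a)=cv2.minAreaRect((P2*1000).astype(np.float32))
    if w<h: w,h,a=h,w,a-90
    return np.round(c,1),round(w,1),round(h,1),round((a+90)%180-90,1)
for n in("top","side"):
    img,d,P,rays,o=cam(n); hsv=cv2.cvtColor(img,cv2.COLOR_RGB2HSV);H,S,V=[hsv[...,i].astype(int) for i in range(3)]
    ok=(d>0)&(P[...,0]>.1)&(P[...,0]<.8)&(abs(P[...,1])<.45)
    for name,m,z in(("yellow",(H>20)&(H<34)&(S>140)&(V>70),.046),("teal",(H>75)&(H<98)&(S>120)&(V>25),.108),
       ("orange",(H<18)&(S>170)&(V>70),.06),("blue",(H>105)&(H<130)&(S>140)&(V>50),.083)):
        m=(m&ok).astype(np.uint8); k,l,st,c=cv2.connectedComponentsWithStats(m)
        for i in range(1,k):
            if st[i,4]<8: continue
            v,u=np.where(l==i); Q=P[l==i]; Z=plane(rays,o,z,np.c_[u,v])
            print(n,name,st[i,4],c[i].round(),"depth med",np.median(Q,0).round(3),"plane",Z.mean(0)[:2].round(4),rect(Z[:,:2]))
    if n=="top":
        X,Y,Z=P[...,0],P[...,1],P[...,2]
        for name,b,zr in(("lift",(.2,.6,-.2,.13),(.010,.035)),("tray",(.2,.55,.13,.35),(.005,.06)),("cover",(.1,.5,-.4,-.17),(.055,.09)),("plat",(.2,.6,-.2,.13),(.058,.069)),("towers",(.2,.6,-.2,.13),(.07,.09))):
            m=(X>b[0])&(X<b[1])&(Y>b[2])&(Y<b[3])&(Z>zr[0])&(Z<zr[1])&(d>0)
            k,l,st,c=cv2.connectedComponentsWithStats(m.astype(np.uint8))
            i=1+np.argmax(st[1:,4]); print(name,st[1:,4],np.median(Z[l==i]),rect(P[l==i][:,:2]))
E
```

```text
top yellow 86 [219. 233.] depth med [0.513 0.308 0.045] plane [0.5129 0.3074] (array([513.5, 307.4]), 56.5, 12.3, -5.4)
top teal 102 [460. 278.] depth med [ 0.471 -0.366  0.108] plane [ 0.4722 -0.3659] (array([ 472.6, -365.8]), 69.3, 10.1, 15.4)
top orange 81 [342. 213.] depth med [ 0.612 -0.033  0.068] plane [ 0.6132 -0.0336] (array([613.3, -33. ]), 36.1, 18.4, 78.9)
top orange 21 [329. 253.] depth med [ 0.493 -0.012  0.077] plane [ 0.495  -0.0124] (array([494.6, -13.1]), 32.7, 4.4, 79.3)
top blue 253 [265. 158.] depth med [0.753 0.212 0.042] plane [0.7401 0.2049] (array([741.1, 204.7]), 93.3, 24.3, -8.0)
top blue 208 [401. 178.] depth med [ 0.731 -0.187  0.085] plane [ 0.7315 -0.1869] (array([ 731.4, -186.7]), 44.9, 42.9, 5.6)
top blue 9 [331. 206.] depth med [0.627 0.    0.078] plane [6.266e-01 4.000e-04] (array([ 6.268e+02, -1.000e-01]), 11.3, 2.9, -82.3)
top blue 14 [360. 214.] depth med [ 0.612 -0.085  0.083] plane [ 0.6123 -0.0848] (array([612.6, -84.5]), 27.1, 3.5, -11.5)
top blue 9 [355. 213.] depth med [ 0.615 -0.07   0.079] plane [ 0.614  -0.0703] (array([614. , -69.9]), 1
[... 1986 characters left out ...]
d [0.752 0.204 0.041] plane [0.723  0.1326] (array([723.9, 132.6]), 90.4, 39.7, -8.3)
side blue 65 [319. 220.] depth med [0.629 0.011 0.079] plane [0.6293 0.0022] (array([627.2,  -1.4]), 30.1, 28.1, 70.2)
side blue 59 [262. 224.] depth med [0.498 0.037 0.078] plane [0.4982 0.0279] (array([495.9,  28.5]), 29.2, 29.2, -44.5)
side blue 55 [326. 241.] depth med [ 0.615 -0.085  0.081] plane [ 0.6125 -0.0852] (array([617.3, -86.2]), 33.3, 27.1, 49.0)
side blue 46 [265. 247.] depth med [ 0.483 -0.06   0.081] plane [ 0.4821 -0.0624] (array([479.2, -61.3]), 30.7, 26.2, -61.4)
side blue 400 [397. 257.] depth med [ 0.73  -0.193  0.085] plane [ 0.7312 -0.1904] (array([ 732.4, -190.3]), 65.8, 50.7, 70.1)
```

```bash
cat >> h.py <<'E'
def inc(x,y,z,yaw,frm=None):
    """row to reach a tool-down pose; frm = (pos, rpy), default measured"""
    o=telemetry.get_obs(); p,e=frm if frm else (o["ee_pos"],o["tcp_rot"])
    A=R.from_euler('xyz',e,degrees=True); B=R.from_euler('xyz',[180,0,yaw],degrees=True)
    s=A.inv().apply(np.array([x,y,z])-p)*1000; w=(A.inv()*B).as_rotvec(degrees=True)
    print("inc",s.round(1),w.round(2)); return s,w
E
python3 -c "
from h import *
inc(.5135,.3074,.17,-5,((.1225,-.536,.25),(180,0,12.88)))"
```

```text
inc [ 569.2 -735.    80. ] [ 0.   -0.   17.88]
```

play_rows([
  [[569, -735, 80], [0, 0, 17.9], 0],
  [[569, -735, 80], [0, 0, 17.9], 0],
  [[569, -735, 80], [0, 0, 17.9], 0],
  [[569, -735, 80], [0, 0, 17.9], 0],
  [[569, -735, 80], [0, 0, 17.9], 0],
  [[569, -735, 80], [0, 0, 17.9], 0],
  [[569, -735, 80], [0, 0, 17.9], 0],
  [[569, -735, 80], [0, 0, 17.9], 0],
  [[569, -735, 80], [0, 0, 17.9], 0],
  [[569, -735, 80], [0, 0, 17.9], 0],
  [[569, -735, 80], [0, 0, 17.9], 0],
  [[569, -735, 80], [0, 0, 17.9], 0],
  [[569, -735, 80], [0, 0, 17.9], 0],
  [[569, -735, 80], [0, 0, 17.9], 0],
  [[569, -735, 80], [0, 0, 17.9], 0],
  [[569, -735, 80], [0, 0, 17.9], 0],
  [[569, -735, 80], [0, 0, 17.9], 0],
  [[569, -735, 80], [0, 0, 17.9], 0],
  [[569, -735, 80], [0, 0, 17.9], 0],
  [[569, -735, 80], [0, 0, 17.9], 0],
])

```text
time: 2.25
ee_pos: [0.4696, -0.0022, 0.1778]
tcp_rot: [-177.9, 0.1, -1.4]
wrist_force: [-0.4, -0.2, 0.2]
opening: 0.0853
grasp_force: 0.0
```

```bash
python3 -c "
from h import *
inc(.5135,.3074,.17,-5)"
```

```text
inc [  36.4 -310.    19. ] [-2.07  0.13  3.62]
```

play_rows([
  [[38, -309, 8], [0, 0, 3.6], 0],
  [[38, -309, 8], [0, 0, 3.6], 0],
  [[38, -309, 8], [0, 0, 3.6], 0],
  [[38, -309, 8], [0, 0, 3.6], 0],
  [[38, -309, 8], [0, 0, 3.6], 0],
  [[38, -309, 8], [0, 0, 3.6], 0],
  [[38, -309, 8], [0, 0, 3.6], 0],
  [[38, -309, 8], [0, 0, 3.6], 0],
  [[38, -309, 8], [0, 0, 3.6], 0],
  [[38, -309, 8], [0, 0, 3.6], 0],
  [[38, -309, 8], [0, 0, 3.6], 0],
  [[38, -309, 8], [0, 0, 3.6], 0],
])

```text
time: 3.45
ee_pos: [0.5046, 0.0105, 0.1807]
tcp_rot: [-175.8, 0.3, -1.0]
wrist_force: [-0.1, 0.1, 1.1]
opening: 0.0853
grasp_force: 0.0
```

```bash
cat >> h.py <<'E'
def rect(P2):
    (c,(w,h),a)=cv2.minAreaRect((P2*1000).astype(np.float32))
    if w<h: w,h,a=h,w,a-90
    return np.round(c,1),round(w,1),round(h,1),round((a+90)%180-90,1)
def bar(img,P,rays,o,d,lo,hi,z,tol=.006):
    hsv=cv2.cvtColor(img,cv2.COLOR_RGB2HSV)
    m=cv2.inRange(hsv,lo,hi)>0
    m&=(d>0)&(abs(P[...,2]-z)<tol)
    k,l,st,c=cv2.connectedComponentsWithStats(m.astype(np.uint8)); i=1+np.argmax(st[1:,4])
    v,u=np.where(l==i); Z=plane(rays,o,z,np.c_[u,v])
    print("bar",st[i,4],c[i].round(),np.median(P[l==i][:,2]).round(4),rect(Z[:,:2]), rect(P[l==i][:,:2]))
E
python3 - <<'E'
from h import *
o=telemetry.get_obs();print(o["ee_pos"],o["tcp_rot"])
a=cam("wrist");img,d,P,rays,c=a;save("w1",img)
bar(img,P,rays,c,d,(18,110,40),(36,255,255),.046)
E
```

```text
[0.5046008  0.01046584 0.18069723] [-175.8114137     0.26283463   -0.9619933 ]
bar 1141 [ 18. 180.] 0.0456 (array([515.9, 305.4]), 60.6, 20.7, -5.0) (array([515.5, 309.4]), 59.6, 17.5, -6.7)
```

View pics/w1.png

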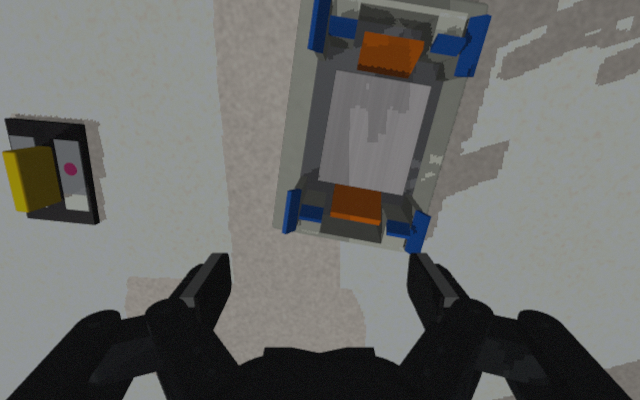

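The wrist picture shows the lift centred near (375,130) and the tray at the left edge (50,170). The arm has barely moved toward the tray, so I'll check the joints.

```bash
python3 - <<'E'
from h import *
o=telemetry.get_obs()
for k in("time","q","qd","ee_pos","tcp_rot","wrist_force"):print(k,np.round(o[k],3))
E
```

```text
time 3.5
q [ -1.014  -1.863  -4.699  87.429   4.188 179.946]
qd [-0.016 -0.139 -0.093 -0.034  0.019  0.02 ]
ee_pos [0.505 0.01  0.181]
tcp_rot [-175.812    0.261   -0.961]
wrist_force [-0.778  0.158  0.449]
```

Joint 6 has reached its limit (q6 = q1 − yaw + 180), so I'll use the half-turned grasp.

```bash
python3 -c "
from h import *
inc(.5155,.16,.2,85)
inc(.5155,.3074,.17,175)"
```

```text
inc [   8.2 -150.7   -8.4] [ -3.57  -2.93 -85.93]
inc [   5.9 -295.5   32.3] [  -0.63   -6.42 -175.86]
```

play_rows([
  [[0, -10, -8], [-3.6, -2.9, -86], 0],
  [[0, -20, -8], [-3.6, -2.9, -86], 0],
  [[0, -40, -8], [-3.6, -2.9, -86], 0],
  [[0, -60, -8], [-3.6, -2.9, -86], 0],
  [[0, -80, -8], [-3.6, -2.9, -86], 0],
  [[0, -100, -8], [-3.6, -2.9, -86], 0],
  [[4, -120, -8], [-3.6, -2.9, -86], 0],
  [[8, -135, -8], [-3.6, -2.9, -86], 0],
  [[8, -150, -8], [-3.6, -2.9, -86], 0],
  [[8, -151, -8], [-3.6, -2.9, -86], 0],
  [[8, -151, -8], [-3.6, -2.9, -86], 0],
  [[8, -151, -8], [-3.6, -2.9, -86], 0],
])

```text
time: 4.7
ee_pos: [0.515, 0.1603, 0.1996]
tcp_rot: [180.0, -0.0, 84.8]
wrist_force: [0.7, -0.3, -0.7]
opening: 0.0855
grasp_force: 0.0
```

```bash
python3 -c "
from h import *
inc(.5155,.3074,.17,175); print(telemetry.get_obs()['q'].round(1))"
```

```text
inc [146.6 -12.8  29.6] [ 3.000e-02  2.000e-02 -9.017e+01]
[ 17.3   2.7   2.1  89.3  -0.  112.5]
```

play_rows([
  [[147, -13, 30], [0, 0, -90], 0],
  [[147, -13, 30], [0, 0, -90], 0],
  [[147, -13, 30], [0, 0, -90], 0],
  [[147, -13, 30], [0, 0, -90], 0],
  [[147, -13, 30], [0, 0, -90], 0],
  [[147, -13, 30], [0, 0, -90], 0],
  [[147, -13, 30], [0, 0, -90], 0],
  [[147, -13, 30], [0, 0, -90], 0],
  [[147, -13, 30], [0, 0, -90], 0],
  [[147, -13, 30], [0, 0, -90], 0],
  [[147, -13, 30], [0, 0, -90], 0],
  [[147, -13, 30], [0, 0, -90], 0],
  [[147, -13, 30], [0, 0, -90], 0],
])

```text
time: 6.0
ee_pos: [0.515, 0.3075, 0.1696]
tcp_rot: [180.0, 0.0, 174.8]
wrist_force: [-0.9, 0.9, -0.2]
opening: 0.0854
grasp_force: 0.0
```

```bash
python3 - <<'E'
from h import *
o=telemetry.get_obs();print(o["ee_pos"],o["tcp_rot"])
a=cam("wrist");img,d,P,rays,c=a;save("w2",img)
bar(img,P,rays,c,d,(18,110,40),(36,255,255),.046,.003)
m=(P[...,2]>.004)&(P[...,2]<.02)&(np.hypot(P[...,0]-.514,P[...,1]-.307)<.08)&(d>0)
print(rect(P[m][:,:2]))
E
```

```text
[0.51495767 0.30753106 0.16964206] [1.79999357e+02 3.44768151e-02 1.74783132e+02]
bar 1084 [321. 193.] 0.0461 (array([513.3, 309.7]), 59.4, 13.7, -4.6) (array([513.7, 309.7]), 59.3, 13.8, -4.6)
(array([514.2, 309.8]), 110.0, 80.2, -5.3)
```

View pics/w2.png

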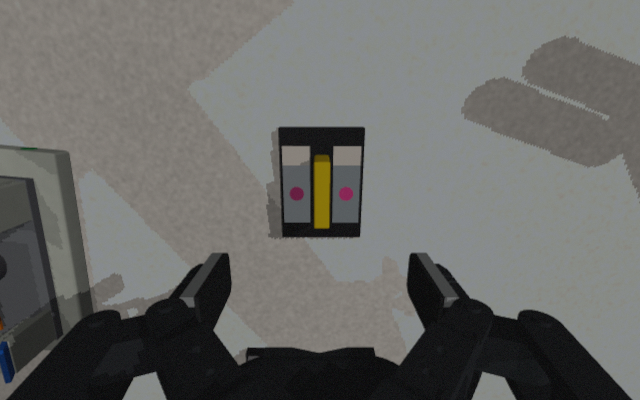

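The tray sits square under the gripper at (322,185), with its handle on the tool axis.

play_rows([
  [[1, 2, 45], [0, 0, 0.2], 0],
  [[1, 2, 90], [0, 0, 0.2], 0],
  [[1, 2, 120], [0, 0, 0.2], 0],
  [[1, 2, 137], [0, 0, 0.2], 0],
  [[1, 2, 137], [0, 0, 0.2], 0],
  [[1, 2, 137], [0, 0, 0.2], 0.9],
  [[1, 2, 137], [0, 0, 0.2], 1],
  [[1, 2, 137], [0, 0, 0.2], 1],
  [[1, 2, 137], [0, 0, 0.2], 1],
  [[1, 2, 137], [0, 0, 0.2], 1],
  [[1, 2, 137], [0, 0, 0.2], 1],
  [[1, 2, 137], [0, 0, 0.2], 1],
  [[1, 2, 137], [0, 0, 0.2], 1],
  [[1, 2, 137], [0, 0, 0.2], 1],
], grip_force=80)

```text
time: 7.45
ee_pos: [0.5145, 0.3101, 0.0335]
tcp_rot: [180.0, 0.1, 174.9]
wrist_force: [0.6, -1.5, 5.3]
opening: 0.0127
grasp_force: 79.1
```

```bash
python3 -c "
from h import *
inc(.5567,-.022,.19,169.5)"
```

```text
inc [ -72.1 -326.9 -156.6] [0.04 0.1  5.36]
```

play_rows([
  [[0, 0, -5], [0, 0, 0], 1],
  [[0, 0, -15], [0, 0, 0], 1],
  [[0, 0, -30], [0, 0, 0], 1],
  [[0, 0, -50], [0, 0, 0], 1],
  [[0, 0, -80], [0, 0, 0], 1],
  [[0, 0, -110], [0, 0, 0], 1],
  [[0, 0, -135], [0, 0, 0], 1],
  [[0, 0, -150], [0, 0, 0], 1],
  [[0, 0, -157], [0, 0, 0], 1],
  [[0, 0, -157], [0, 0, 0], 1],
])

```text
time: 8.45
ee_pos: [0.5142, 0.3101, 0.1902]
tcp_rot: [180.0, 0.1, 174.9]
wrist_force: [0.5, -0.4, -1.8]
opening: 0.0128
grasp_force: 78.0
```

play_rows([
  [[-4, -15, 0], [0, 0, 0.2], 1],
  [[-9, -40, 0], [0, 0, 0.6], 1],
  [[-16, -75, 0], [0, 0, 1.2], 1],
  [[-25, -115, 0], [0, 0, 1.9], 1],
  [[-34, -155, 0], [0, 0, 2.5], 1],
  [[-43, -195, 0], [0, 0, 3.2], 1],
  [[-52, -235, 0], [0, 0, 3.9], 1],
  [[-60, -272, 0], [0, 0, 4.5], 1],
  [[-66, -300, 0], [0, 0, 4.9], 1],
  [[-70, -318, 0], [0, 0, 5.2], 1],
  [[-72, -327, 0], [0, 0, 5.4], 1],
  [[-72, -327, 0], [0, 0, 5.4], 1],
  [[-72, -327, 0], [0, 0, 5.4], 1],
])

```text
time: 9.75
ee_pos: [0.5561, -0.0218, 0.1891]
tcp_rot: [180.0, -0.0, 169.5]
wrist_force: [-0.3, 0.4, -1.9]
opening: 0.0129
grasp_force: 78.2
```

```bash
python3 - <<'E'
from h import *
o=telemetry.get_obs();print(o["ee_pos"],o["tcp_rot"],o["wrist_force"],o["grasp_force"])
img,d,P,rays,c=cam("wrist");save("w3",img)
bar(img,P,rays,c,d,(18,110,40),(36,255,255),.203,.02)
X,Y,Z=P[...,0],P[...,1],P[...,2]
m=(Z>.150)&(Z<.172)&(np.hypot(X-.557,Y+.022)<.1)&(d>0)
print("tray",m.sum(),np.median(Z[m]),rect(P[m][:,:2]))
hsv=cv2.cvtColor(img,cv2.COLOR_RGB2HSV);
m=(cv2.inRange(hsv,(105,140,30),(130,255,255))>0)&(d>0)
k,l,st,cc=cv2.connectedComponentsWithStats(m.astype(np.uint8))
for i in range(1,k):
    if st[i,4]>30: print("blue",cc[i].round(),P[l==i].min(0).round(4),P[l==i].max(0).round(4))
m=(Z>.010)&(Z<.024)&(np.hypot(X-.557,Y+.022)<.16)&(d>0); print("base",m.sum(),rect(P[m][:,:2]))
E
```

```text
[ 0.55611545 -0.02176963  0.18910778] [ 1.79986611e+02 -2.04804409e-02  1.69474676e+02] [-0.31008238  0.42192824 -1.93815184] 78.19242596626282
bar 4378 [319. 276.] 0.2018 (array([551.8, -20.6]), 64.8, 13.9, -10.7) (array([556.1, -21.1]), 60.6, 15.0, -10.6)
tray 16301 0.1646813925672987 (array([556. , -21.7]), 110.1, 80.5, -10.7)
blue [380. 116.] [0.4819 0.0154 0.0561] [0.5174 0.0478 0.0854]
blue [257. 117.] [ 0.4638 -0.0668  0.0695] [ 0.4992 -0.0351  0.0853]
blue [564. 324.] [0.5547 0.0375 0.0288] [0.8165 0.2351 0.2538]
base 5113 (array([482.5,  -8.4]), 150.3, 75.6, 79.5)
```

View pics/w3.png

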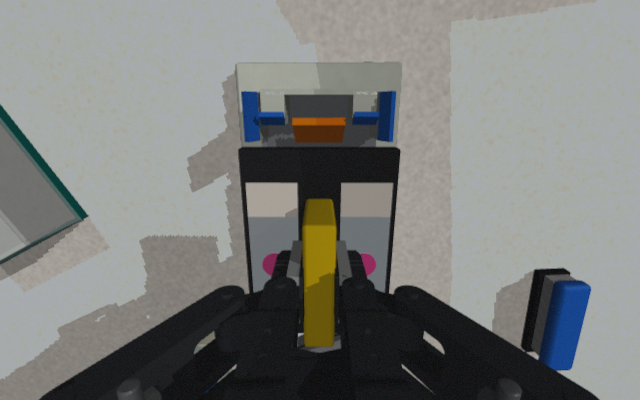

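The tray is over the well and level, within 1 mm of the lift centre. The front catch is at (319,130). Descending now.

play_rows([
  [[0, 0, 25], [0, 0, 0], 1],
  [[0, 0, 50], [0, 0, 0], 1],
  [[0, 0, 70], [0, 0, 0], 1],
  [[0, 0, 80], [0, 0, 0], 1],
  [[0, 0, 85], [0, 0, 0], 1],
  [[0, 0, 89], [0, 0, 0], 1],
  [[0, 0, 92], [0, 0, 0], 1],
  [[0, 0, 95], [0, 0, 0], 1],
  [[0, 0, 98], [0, 0, 0], 1],
  [[0, 0, 101], [0, 0, 0], 1],
  [[0, 0, 104], [0, 0, 0], 1],
  [[0, 0, 107], [0, 0, 0], 1],
  [[0, 0, 110], [0, 0, 0], 1],
  [[0, 0, 113], [0, 0, 0], 1],
  [[0, 0, 116], [0, 0, 0], 1],
  [[0, 0, 118], [0, 0, 0], 1],
  [[0, 0, 118], [0, 0, 0], 1],
], grip_force=100)

```text
time: 11.5
ee_pos: [0.5571, -0.022, 0.0733]
tcp_rot: [179.9, 0.2, 169.5]
wrist_force: [-2.2, 1.4, 5.6]
opening: 0.0126
grasp_force: 101.4
```

play_rows([
  [[0, 0, 2], [0, 0, 0], 1],
  [[0, 0, 4], [0, 0, 0], 1],
  [[0, 0, 5], [0, 0, 0], 1],
  [[0, 0, 6], [0, 0, 0], 1],
  [[0, 0, 6], [0, 0, 0], 1],
])

```text
time: 12.0
ee_pos: [0.5571, -0.022, 0.0675]
tcp_rot: [179.9, 0.2, 169.5]
wrist_force: [-3.6, 2.4, 7.6]
opening: 0.0128
grasp_force: 101.5
```

```bash
python3 - <<'E'
from h import *
o=telemetry.get_obs();print(o["ee_pos"],o["tcp_rot"],o["wrist_force"],o["torque"])
img,d,P,rays,c=cam("wrist")
X,Y,Z=P[...,0],P[...,1],P[...,2]
bar(img,P,rays,c,d,(18,110,40),(36,255,255),.08,.02)
hsv=cv2.cvtColor(img,cv2.COLOR_RGB2HSV)
m=(cv2.inRange(hsv,(3,170,50),(17,255,255))>0)&(d>0)&(np.hypot(X-.4988,Y+.0113)<.04)
L=(P[m]-[.5565,-.022,0])@R.from_euler('z',-10.5,degrees=True).as_matrix()
print("catch",m.sum(),L.min(0),L.max(0))
s,_,_,_,_=cam("side"); cv2.imwrite("pics/s4.png",cv2.resize(np.hstack([s[190:300,220:370],img[60:170,245:395]]),None,fx=2.6,fy=2.6)[...,::-1])
E
```

```text
[ 0.55712183 -0.02195917  0.06749549] [1.79949149e+02 1.58340294e-01 1.69478246e+02] [-3.57242596  2.41489455  7.63929723] [0.28084542 0.84185469 0.03953404]
bar 4360 [319. 275.] 0.0801 (array([553. , -20.8]), 66.0, 14.0, -10.6) (array([556.7, -21.3]), 60.2, 14.8, -10.6)
catch 4282 [-0.06631288 -0.02438237  0.0280154 ] [-0.04279268  0.02876648  0.08000316]
```

View pics/s4.png

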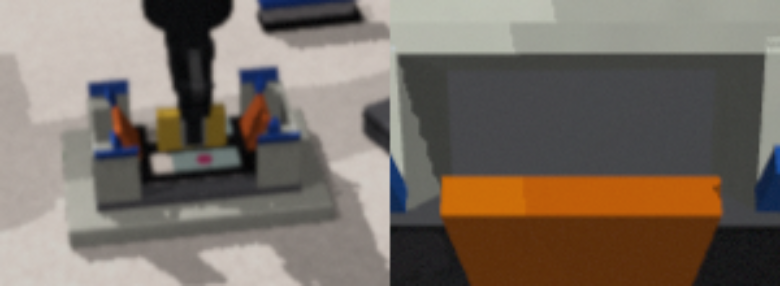

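The side crop shows the tray down between the towers with both orange catches leaning over its ends. The wrist crop shows the front catch out. I'll push 1 mm more, then check the back catch.

play_rows([
  [[0.5, 0, 1], [0, 0, 0], 1],
  [[0.5, 0, 1.5], [0, 0, 0], 1],
  [[0.5, 0, 1.5], [0, 0, 0], 1],
  [[0.5, 0, 1.5], [0, 0, 0], 1],
])

```text
time: 12.5
ee_pos: [0.5571, -0.022, 0.0665]
tcp_rot: [179.9, 0.2, 169.5]
wrist_force: [-2.9, 0.9, 7.6]
opening: 0.0125
grasp_force: 101.9
```

```bash
cat >> h.py <<'E'
Lc=np.array([.5565,-.022,0]); LR=R.from_euler('z',-10.5,degrees=True).as_matrix()
def catches(n):
    img,d,P,rays,c=cam(n); hsv=cv2.cvtColor(img,cv2.COLOR_RGB2HSV)
    L=(P-Lc)@LR
    m=(cv2.inRange(hsv,(3,160,40),(17,255,255))>0)&(d>0)&(abs(L[...,1])<.04)&(L[...,2]>.03)&(L[...,2]<.09)
    for s in(-1,1):
        q=L[m&(L[...,0]*s>.03)&(L[...,0]*s<.075)]
        for lo,hi in((.04,.05),(.05,.058),(.058,.066),(.066,.075)):
            k=(q[:,2]>lo)&(q[:,2]<hi)
            if k.sum()>2: print(n,s,lo,k.sum(),"|x|5%",np.percentile(s*q[k,0],[5,50,95]).round(4))
    return img,d,P,rays,c
E
python3 - <<'E'
from h import *
o=telemetry.get_obs();print(o["ee_pos"],o["wrist_force"],o["torque"])
catches("side");catches("top");catches("wrist")
E
```

```text
[ 0.5570985  -0.02196546  0.06648331] [-2.92086938  0.94710884  7.60390019] [0.24120211 0.63598462 0.01370069]
side -1 0.05 7 |x|5% [0.0455 0.0471 0.0485]
side -1 0.058 14 |x|5% [0.0495 0.052  0.0559]
side -1 0.066 26 |x|5% [0.0539 0.057  0.0601]
side 1 0.04 13 |x|5% [0.0473 0.0486 0.0531]
side 1 0.05 31 |x|5% [0.0469 0.0492 0.0526]
side 1 0.058 32 |x|5% [0.0509 0.0536 0.0568]
side 1 0.066 37 |x|5% [0.0565 0.0592 0.0619]
wrist -1 0.04 136 |x|5% [0.0427 0.045  0.052 ]
wrist -1 0.05 562 |x|5% [0.0457 0.0478 0.0495]
wrist -1 0.058 704 |x|5% [0.0501 0.0523 0.0543]
wrist -1 0.066 1132 |x|5% [0.0549 0.0577 0.0662]
wrist 1 0.04 31 |x|5% [0.0466 0.0473 0.0481]
wrist 1 0.05 260 |x|5% [0.0467 0.0497 0.0516]
wrist 1 0.058 64 |x|5% [0.0501 0.0511 0.052 ]
```

Both catches are out, with tips at about 46–47 mm on each side. Now I'll ease up while still gripping to test the latch.

play_rows([
  [[0, 0, -2], [0, 0, 0], 1],
  [[0, 0, -4], [0, 0, 0], 1],
  [[0, 0, -6], [0, 0, 0], 1],
  [[0, 0, -6], [0, 0, 0], 1],
])

```text
time: 13.05
ee_pos: [0.5571, -0.0219, 0.0715]
tcp_rot: [180.0, 0.2, 169.5]
wrist_force: [1.2, 1.7, 4.0]
opening: 0.0126
grasp_force: 100.9
```

play_rows([
  [[0, 0, 0], [0, 0, 0], 0.5],
  [[0, 0, 0], [0, 0, 0], 0.3],
  [[0, 0, 0], [0, 0, 0], 0],
  [[0, 0, 0], [0, 0, 0], 0],
  [[0, 0, 0], [0, 0, 0], 0],
  [[0, 0, 0], [0, 0, 0], 0],
  [[0, 0, -20], [0, 0, 0], 0],
  [[0, 0, -60], [0, 0, 0], 0],
  [[0, 0, -100], [0, 0, 0], 0],
  [[0, 0, -130], [0, 0, 0], 0],
  [[0, 0, -150], [0, 0, 0], 0],
  [[0, 0, -150], [0, 0, 0], 0],
  [[0, 0, -150], [0, 0, 0], 0],
])

```text
time: 14.35
ee_pos: [0.5561, -0.0221, 0.22]
tcp_rot: [180.0, 0.1, 169.5]
wrist_force: [0.4, -0.6, -0.2]
opening: 0.0856
grasp_force: 0.0
```

```bash
python3 - <<'E'
from h import *
img,d,P,rays,c=catches("wrist"); save("w5",img)
bar(img,P,rays,c,d,(18,110,40),(36,255,255),.084,.02)
L=(P-Lc)@LR
for s in(-1,1):
    m=(d>0)&(abs(L[...,0]-s*.035)<.006)&(abs(L[...,1])<.036)&(abs(L[...,1])>.012); print("plate",s,m.sum(),np.median(L[m][:,2]))
print(telemetry.get_obs()["q"].round(1)); inc(.472,-.366,.25,-164.4)
E
```

```text
wrist -1 0.04 50 |x|5% [0.0445 0.0446 0.0467]
wrist -1 0.05 171 |x|5% [0.0459 0.0482 0.0498]
wrist -1 0.058 189 |x|5% [0.0504 0.0525 0.0545]
wrist -1 0.066 280 |x|5% [0.0546 0.0575 0.066 ]
wrist 1 0.04 18 |x|5% [0.0467 0.047  0.0493]
wrist 1 0.05 278 |x|5% [0.0465 0.049  0.0513]
wrist 1 0.058 296 |x|5% [0.051  0.0536 0.0558]
wrist 1 0.066 353 |x|5% [0.0559 0.0584 0.0609]
bar 1029 [319. 190.] 0.0841 (array([555.1, -21.8]), 62.0, 13.2, -10.1) (array([556.8, -22.1]), 59.9, 13.6, -10.5)
plate -1 646 0.04735456660240164
plate 1 470 0.047299613437136734
[-2.3  5.3  7.  91.7 -0.   8.3]
inc [  19.5 -353.4  -30.8] [  0.    -0.03 -26.13]
```

View pics/w5.png

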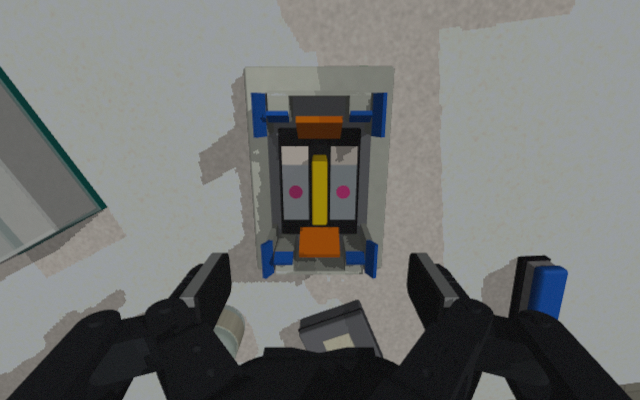

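The tray is latched and level, with both catches over its ends and nothing touching it. Next is the cover.

play_rows([
  [[19, -353, 0], [0, 0, -26.1], 0],
  [[19, -353, 0], [0, 0, -26.1], 0],
  [[19, -353, 0], [0, 0, -26.1], 0],
  [[19, -353, 0], [0, 0, -26.1], 0],
  [[19, -353, 0], [0, 0, -26.1], 0],
  [[19, -353, 0], [0, 0, -26.1], 0],
  [[19, -353, 0], [0, 0, -26.1], 0],
  [[19, -353, 0], [0, 0, -26.1], 0],
  [[19, -353, 0], [0, 0, -26.1], 0],
  [[19, -353, 0], [0, 0, -26.1], 0],
  [[19, -353, 0], [0, 0, -26.1], 0],
  [[19, -353, 0], [0, 0, -26.1], 0],
])

```text
time: 15.6
ee_pos: [0.4733, -0.3643, 0.2202]
tcp_rot: [-180.0, 0.0, -164.3]
wrist_force: [-0.4, 0.7, -0.9]
opening: 0.0854
grasp_force: 0.0
```

```bash
python3 - <<'E'
from h import *
o=telemetry.get_obs();print(o["ee_pos"],o["tcp_rot"],o["q"].round(1))
img,d,P,rays,c=cam("wrist");save("w6",img)
bar(img,P,rays,c,d,(75,110,20),(98,255,255),.108,.005)
m=(d>0)&(abs(P[...,2]-.074)<.006)&(np.hypot(P[...,0]-.472,P[...,1]+.366)<.13); print(rect(P[m][:,:2]))
E
```

```text
[ 0.4732832  -0.36434459  0.2201895 ] [-1.79992666e+02  4.38494806e-02 -1.64326424e+02] [-37.6  11.   13.5  92.4   0.  -53.3]
bar 1480 [315. 196.] 0.1082 (array([ 473.2, -368. ]), 79.3, 13.1, 16.8) (array([ 473.3, -368. ]), 79.1, 13.1, 16.8)
(array([ 474.3, -367.9]), 199.3, 128.5, 16.7)
```

View pics/w6.png

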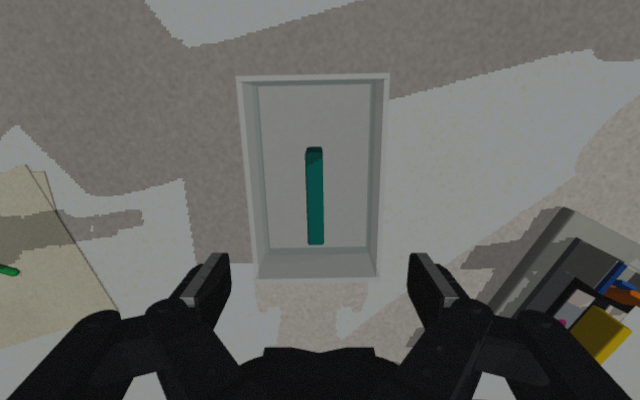

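The cover's handle is at (315,195), about 4 mm off the tool axis and about 1° off in yaw.

```bash
python3 -c "
from h import *
inc(.4735,-.368,.097,-163.2)
f=((.4735,-.368,.23),(180,0,-163.2))
inc(.5565,-.022,.23,169.5,f)"
```

```text
inc [  0.8  -3.4 123.3] [-0.02  0.05 -1.13]
inc [-179.5  307.2    0. ] [-0.  -0.  27.3]
```

play_rows([
  [[0.8, -3.4, 40], [0, 0, -1.1], 0],
  [[0.8, -3.4, 80], [0, 0, -1.1], 0],
  [[0.8, -3.4, 108], [0, 0, -1.1], 0],
  [[0.8, -3.4, 123], [0, 0, -1.1], 0],
  [[0.8, -3.4, 123], [0, 0, -1.1], 0],
  [[0.8, -3.4, 123], [0, 0, -1.1], 0.9],
  [[0.8, -3.4, 123], [0, 0, -1.1], 1],
  [[0.8, -3.4, 123], [0, 0, -1.1], 1],
  [[0.8, -3.4, 123], [0, 0, -1.1], 1],
  [[0.8, -3.4, 123], [0, 0, -1.1], 1],
  [[0.8, -3.4, 123], [0, 0, -1.1], 1],
  [[0.8, -3.4, 123], [0, 0, -1.1], 1],
  [[0.8, -3.4, 123], [0, 0, -1.1], 1],
  [[0.8, -3.4, 123], [0, 0, -1.1], 1],
], grip_force=80)

```text
time: 17.05
ee_pos: [0.473, -0.369, 0.0975]
tcp_rot: [-180.0, 0.1, -163.3]
wrist_force: [-1.7, 3.5, 5.7]
opening: 0.0131
grasp_force: 79.4
```

play_rows([
  [[0, 0, -5], [0, 0, 0], 1],
  [[0, 0, -15], [0, 0, 0], 1],
  [[0, 0, -30], [0, 0, 0], 1],
  [[0, 0, -55], [0, 0, 0], 1],
  [[0, 0, -85], [0, 0, 0], 1],
  [[0, 0, -110], [0, 0, 0], 1],
  [[0, 0, -125], [0, 0, 0], 1],
  [[0, 0, -132], [0, 0, 0], 1],
  [[0, 0, -132], [0, 0, 0], 1],
  [[0, 0, -132], [0, 0, 0], 1],
])

```text
time: 18.05
ee_pos: [0.4728, -0.3691, 0.2285]
tcp_rot: [180.0, 0.0, -163.3]
wrist_force: [-0.1, -0.2, -2.2]
opening: 0.0128
grasp_force: 78.3
```

```bash
python3 -c "
from h import *
inc(.5565,-.022,.23,169.5)"
```

```text
inc [-179.8  308.5   -1.4] [2.000e-02 0.000e+00 2.717e+01]
```

play_rows([
  [[-7, 12, 0], [0, 0, 1], 1],
  [[-20, 34, 0], [0, 0, 3], 1],
  [[-36, 62, 0], [0, 0, 5.5], 1],
  [[-53, 91, 0], [0, 0, 8], 1],
  [[-71, 122, 0], [0, 0, 10.8], 1],
  [[-89, 153, 0], [0, 0, 13.5], 1],
  [[-107, 184, 0], [0, 0, 16.2], 1],
  [[-125, 215, 0], [0, 0, 19], 1],
  [[-143, 246, 0], [0, 0, 21.6], 1],
  [[-160, 274, 0], [0, 0, 24.2], 1],
  [[-172, 296, 0], [0, 0, 26], 1],
  [[-178, 306, 0], [0, 0, 27], 1],
  [[-179.8, 308.5, 0], [0, 0, 27.2], 1],
  [[-179.8, 308.5, 0], [0, 0, 27.2], 1],
  [[-179.8, 308.5, 0], [0, 0, 27.2], 1],
])

```text
time: 19.55
ee_pos: [0.5564, -0.0227, 0.2287]
tcp_rot: [-180.0, -0.0, 169.5]
wrist_force: [-0.5, -0.6, -2.9]
opening: 0.0127
grasp_force: 78.4
```

```bash
python3 - <<'E'
from h import *
o=telemetry.get_obs();print(o["ee_pos"],o["tcp_rot"],o["wrist_force"],o["torque"])
img,d,P,rays,c=cam("wrist")
bar(img,P,rays,c,d,(75,110,20),(98,255,255),.239,.006)
m=(d>0)&(abs(P[...,2]-.205)<.008)&(np.hypot(P[...,0]-.5565,P[...,1]+.022)<.13); print("top",rect(P[m][:,:2]),P[m][:,2].mean())
img,d,P,rays,c=cam("top")
m=(d>0)&(abs(P[...,2]-.205)<.02)&(np.hypot(P[...,0]-.5565,P[...,1]+.022)<.13); print("top",rect(P[m][:,:2]),P[m][:,2].mean())
m&=np.hypot(P[...,0]-.5565,P[...,1]+.022)>.03
A=np.c_[P[m][:,:2]-Lc[:2],np.ones(m.sum())]; print("tilt",np.linalg.lstsq(A,P[m][:,2],rcond=None)[0])
E
```

```text
[ 0.55635924 -0.02266359  0.22874006] [-1.79987406e+02 -3.53968067e-03  1.69460970e+02] [-0.46447247 -0.58582465 -2.93427651] [-0.01724603 -0.0278977   0.01630896]
bar 4781 [319. 271.] 0.2395 (array([553.1, -21.7]), 75.2, 13.8, -9.8) (array([554. , -21.9]), 74.2, 14.0, -9.8)
top (array([552.5, -21.7]), 188.0, 129.0, -10.6) 0.20572021990619654
top (array([0., 0.]), 0.0, 0.0, 0.0) nan
tilt [0. 0. 0.]<stdin>:7: RuntimeWarning: Mean of empty slice.
  ret = ret.dtype.type(ret / rcount)
```

The cover is centred within about 1 mm and aligned, with 7 mm play. Lowering it.

play_rows([
  [[0, 0, 10], [0, 0, 0], 1],
  [[0, 0, 25], [0, 0, 0], 1],
  [[0, 0, 42], [0, 0, 0], 1],
  [[0, 0, 58], [0, 0, 0], 1],
  [[0, 0, 72], [0, 0, 0], 1],
  [[0, 0, 84], [0, 0, 0], 1],
  [[0, 0, 93], [0, 0, 0], 1],
  [[0, 0, 99], [0, 0, 0], 1],
  [[0, 0, 104], [0, 0, 0], 1],
  [[0, 0, 107], [0, 0, 0], 1],
  [[0, 0, 109], [0, 0, 0], 1],
  [[0, 0, 110], [0, 0, 0], 1],
  [[0, 0, 110], [0, 0, 0], 1],
])

```text
time: 20.95
ee_pos: [0.5568, -0.022, 0.1193]
tcp_rot: [180.0, 0.1, 169.5]
wrist_force: [0.4, -0.1, -2.4]
opening: 0.0121
grasp_force: 78.4
```

Not touching yet; 2 mm more.

play_rows([
  [[0, 0, 1], [0, 0, 0], 1],
  [[0, 0, 2], [0, 0, 0], 1],
  [[0, 0, 3], [0, 0, 0], 1],
  [[0, 0, 3], [0, 0, 0], 1],
  [[0, 0, 3], [0, 0, 0], 1],
])

```text
time: 21.45
ee_pos: [0.5569, -0.0217, 0.1174]
tcp_rot: [180.0, 0.1, 169.5]
wrist_force: [-3.2, 3.6, 5.4]
opening: 0.0129
grasp_force: 79.7
```

play_rows([
  [[0, 0, 0], [0, 0, 0], 0.6],
  [[0, 0, 0], [0, 0, 0], 0.3],
  [[0, 0, 0], [0, 0, 0], 0],
  [[0, 0, 0], [0, 0, 0], 0],
  [[0, 0, 0], [0, 0, 0], 0],
  [[0, 0, 0], [0, 0, 0], 0],
  [[0, 0, -20], [0, 0, 0], 0],
  [[0, 0, -60], [0, 0, 0], 0],
  [[0, 0, -100], [0, 0, 0], 0],
  [[0, 0, -130], [0, 0, 0], 0],
  [[0, 0, -140], [0, 0, 0], 0],
  [[0, 0, -140], [0, 0, 0], 0],
])

```text
time: 22.65
ee_pos: [0.5572, -0.022, 0.2574]
tcp_rot: [180.0, 0.2, 169.5]
wrist_force: [-0.2, 0.6, 1.0]
opening: 0.0854
grasp_force: 0.0
```

```bash
python3 - <<'E'
from h import *
img,d,P,rays,c=cam("wrist")
bar(img,P,rays,c,d,(75,110,20),(98,255,255),.128,.005)
L=(P-Lc)@LR
m=(d>0)&(abs(L[...,2]-.094)<.012)&(abs(L[...,0])<.11)&(abs(L[...,1])<.075); print("top",rect(P[m][:,:2]))
q=L[m&(abs(L[...,1])>.012)]; q=q[abs(q[:,2]-np.median(q[:,2]))<.004]
print("tilt,z",np.linalg.lstsq(np.c_[q[:,:2],np.ones(len(q))],q[:,2],rcond=None)[0])
s=cam("side")[0]; cv2.imwrite("pics/s7.png",cv2.resize(np.hstack([s[150:310,210:430],img[20:180,210:430]]),None,fx=1.8,fy=1.8,interpolation=cv2.INTER_CUBIC)[...,::-1])
E
```

```text
bar 1312 [319. 191.] 0.1282 (array([557.3, -21.2]), 78.9, 12.8, -10.9) (array([557.5, -21.2]), 79.5, 12.9, -10.9)
top (array([558.4, -21.8]), 198.4, 128.5, -10.4)
tilt,z [ 0.00015052 -0.00070652  0.09425871]
```

View pics/s7.png

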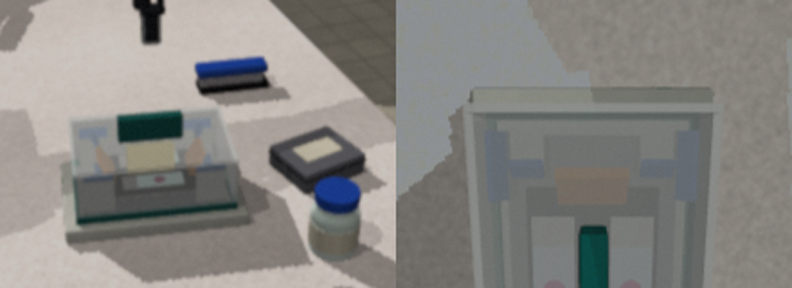

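The side crop shows the cover flat on the base with its rim home, top at z = 94 mm and no tilt. The latched tray shows through it, and the stapler, slide box and jar are in their places.

```bash
python3 -c "
from h import *
print(workorder.job_done())"
```

```text
the job is handed in; nothing more can be done
None
```

The job is handed in at about 23 s of the 69 s allowed: both catches hold the tray, the cover sits flat on the lift's base, and I did not touch the stapler, jar or slide box.

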